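# Clamp a board in the drilling jig with its cam lever

## Robot

A 6-joint arm with a two-finger parallel gripper is mounted at the origin on a cart in front of the work surface, level with it; the furniture and walls round the work are solid. World frame = base frame: x ahead of the robot, y to its left, z up, the work surface at z = 0. Lengths are in mm, angles in rad, forces in N, time in s.
With the tool pointing down it reaches from about 325 to 900 mm from the base axis. Payload 3.5 kg.
Tool frame: the origin (TCP) lies between the finger pads; the fingertips stand 17 mm ahead of it and the grasp point (between the pads) lies 2 mm behind it; y points along the fingers, x is the direction in which the jaws open and shut, and the axes are right-handed (so a half turn about y gives the same grasp; the last joint's range is limited). The gripper opens to 85 mm and grips with 20 to 120 N. Pads are 22 mm wide; open, the fingers measure 114 mm over their backs; the gripper's body (76 mm by 85 mm) begins 54 mm behind the grasp point. The pads swing forward as they close: fully open they stand 13 mm farther back than shut.
Start: joints at [-1.254, 0.276, -0.026, 1.268, 0, 1.467], TCP at [254.724, -570.734, 248.313] pointing down, gripper open.
Joint ranges: [-3.12, 3.12], [-0.85, 1.88], [-1.08, 1.24], [-1.95, 2.15], [-1.57, 1.53], [-3.14, 3.14]. Speed limits (rad/s): [2.57, 2.57, 3.14, 3.14, 3.14, 3.14].

## Interface

Orientations are given as a unit quaternion [w, x, y, z].
In Python, from cell import move_pose, move_straight, move_joints, set_gripper, pause, solve_ik, observe, snapshot, camera_model, IKError, sign_off gives the robot as it stands. The module is installed in compiled form; this text tells all that it offers. Calls block until the motion is done:
- move_pose(position, orientation): joint-space move of the TCP to a pose.
- move_straight(position, rotation=None, max_speed=150, contact_N=None): straight line of the TCP; rotation=None keeps the orientation; max_speed is the mean speed in mm/s. With contact_N (N) it stops when the force on the tool has changed by that much, and returns True; else False.
- move_joints(angles): joint-space move.
- set_gripper(opening, f_grip=None): opening from 0.0 (shut) to 1.0 (fully open); f_grip is the grip in N (None keeps the last); returns when the fingers have stopped.
- pause(seconds).
- solve_ik(position, orientation): joint angles nearest the present ones, or None.
- observe(): the state.
- snapshot(name): name is "scene" or "side" or "wrist"; returns (picture, depth): 384x512x3 uint8, red, green, blue; 384x512 float32, mm along the optical axis (not along the pixel's ray), 0 where there is no reading.
- camera_model(name): a dict with "fx", "fy", "cx", "cy" (pixels), "T" (4x4, takes a point from camera to world coordinates). Camera axes: x right, y up, looking along -z (the intrinsics and any distortion apply to the point x, -y, -z); pixel columns grow to the right and rows downward; lengths in mm; the calibration is good to about 2 mm. A picture is of the moment at which its call begins: read the wrist's pose just before it. camera_model takes no time and is no camera call; for the wrist camera it gives the pose at the moment of the call.
A pose or a line that the arm cannot do raises IKError and nothing moves.
- sign_off(): hands the job in, once; it reports no verdict.
The state is a dict: "time_s": time; "joint_positions": joint angles; "qd": joint speeds; "joint_efforts": joint torques, N m; "tcp_pos": TCP position; "ee_rot": TCP orientation; "contact_force": force on the tool from outside, world axes, zero at the start; "wrist_torque": the same for the moment, N m; "grip_width": opening from 0.0 (shut) to 1.0 (fully open).
Only numpy, scipy, OpenCV 4.12 (cv2) and the standard library are available. Lean on these libraries where they do the work, as an engineer would, in place of code of your own. Each camera call takes 0.05 s, during which the arm holds its last target.

## Task

Get the short loose board ready for drilling: in the drilling jig, nudge it along the fence with a fingertip until its end is fully home against the end stop under the drill guide, then push the red-tipped cam lever round with one finger until the cam pinches the board tight against the fence, and leave it locked. Push only: do not take the board or the lever between the fingers, do not lift the board, and leave the drill-bit block, the try square and the chuck key where they are.

Things in the scene. Friction and masses are not known exactly. Their poses are not given: they have to be found in the camera images.
- jig: Drilling jig, fixed to the bench: plywood base 210 (x) x 290 (y) x 18 mm, origin at the centre of its underside, z up. On it, at +x, stand a dark fence along y and, at +y, a dark end stop, both 24 mm high above the base. The board slides on the base toward +y, between the fence and the cam. The lever pivots on a vertical bolt at x -24.2, y +30 mm; bolt top 65 mm above the bench.
- fence (a point): Point on the fence's face at the level of the base's top, at x +70, y 0, z 18 mm in the jig's frame. The face is upright, looks to the jig's -x and runs from y -118 to +94 mm. Board's edge must end against it.
- stop (a point): Point on the end stop's face at the level of the base's top, at x +40, y +100, z 18 mm in the jig's frame, where the middle of the board's end belongs. The face is upright and looks to the jig's -y.
- bush (a point): Top of the steel bush of the aluminium drill guide, 61 mm above the bench, at x +40, y +84 mm in the jig's frame. The guide is a fixed plate over the board's path (jig x +14 to +94, y +72 to +112 mm), underside 42 mm, top 54 mm above the bench.
- board: Loose light brown board, 60 (x) x 140 (y) x 18 mm, 0.07 to 0.13 kg, flat on the jig's base, short of the stop; origin at the centre of its underside, y axis along it toward the stop (within 3 degrees of the jig's y at the start), z up. Home and flush, its origin is at x +40, y +30, z 18 mm in the jig's frame. One or two newtons on its free (-y) end slide it.
- pivot (a point): Point on the lever's pivot axis, 18 mm above the bench; turns with the lever: x along the lever from pivot to tip, y the side to which the lever swings as it tightens, z up. Fixed under the lever round this axis is a pale wooden cam: disc of 26 mm radius, centre 10 mm off the axis, top 38 mm above the bench. As it bites, it also drags the board toward the stop.
- cam_lever (a joint): Lever angle, rad. At 0 (open) the lever points along the jig's -x, to the robot; starts are 0 to 0.26. Grows counterclockwise seen from above; the cam bites on a flush board at about 1.5 and is tight near 1.6, the lever then along the jig's -y; end of travel 1.92. Light friction (0.12 N m): stays where left; tightening takes 5 to 15 N at the grip; the clamped cam locks itself.
- lever_grip (a point): Middle of the lever's thickness in its red grip, 100 mm from the pivot, 46.5 mm above the bench. The grip is 18 mm wide, 16 mm high and reaches from 73 to 131 mm from the pivot; 20 mm are free between it and the jig's base.
- bit_block: Bystander: wooden block with upright drill bits, 43 x 130 x 106 mm, standing to the left of the jig; origin at the centre of its underside. Leave alone. Left of and behind it stands the bench grinder, 0.2 m high (about x 0.57 to 0.77, y 0.19 to 0.49 m): go round or over it.
- try_square: Bystander: try square lying flat, 115 x 170 x 18 mm, left of the jig; origin at the centre of its underside. Leave alone.
- chuck_key: Bystander: steel drill chuck key, 50 x 75 x 15 mm, lying on the near left part of the jig's base, beside the open lever; origin at the centre of its underside. Leave alone.

How it is judged (in metres and radians):
On the way, in this order (a step that is already met when the one before it is completed fails the run):
1. the board's end is home against the end stop (within 3 mm), the lever not yet swung round (y of board in the frame of jig above 0.027 m and value of joint cam_lever below 1.2 rad), for 0.2 s.
2. the cam presses on the board with more than 10 N (contact force between cam_lever and board above 10 N), for 0.2 s.
At the end, for the whole second after the job is handed in: The board lies flat in the jig, its end within 3 mm of the end stop, its edge within 2.5 mm of the fence and within 0.03 rad of parallel to it, at rest, and the released cam still presses on it with more than 10 N (y of board in the frame of jig between 0.027 and 0.033 m and x of board in the frame of jig above 0.0375 m and z of board in the frame of jig below 0.021 m and angle between the y axis of board and the y axis of jig, either way round below 0.03 rad and contact force between cam_lever and board above 10 N and linear speed of board below 0.01 m/s); the robot touches nothing.
It fails at once if the board is lifted or tipped off the jig's base (z of board in the frame of jig above 0.03 m or angle between board's own z axis and vertical above 0.2 rad).
It fails at once if the board is taken between the fingers (the grasp point is inside its outline and at most 12 mm above its top) (x of the grasp point in the frame of board between -0.03 and 0.03 m and y of the grasp point in the frame of board between -0.068 and 0.07 m and z of the grasp point in the frame of board below 0.03 m).
It fails at once if the lever is taken between the fingers (the grasp point is inside its outline and at most 10 mm above its top) (x of the grasp point in the frame of pivot between 0.03 and 0.131 m and y of the grasp point in the frame of pivot between -0.008 and 0.008 m and z of the grasp point in the frame of pivot below 0.0465 m).
It fails at once if the drill-bit block, the try square or the chuck key is shifted by more than 10 mm (distance of any of bit_block, try_square, chuck_key from where it was at the start of the episode above 0.01 m).
It also fails if it takes over 58 s, if anything falls off the work surface, if the arm or the gripper's body presses on something with over 40 N, if the wrist force passes 120 N, or if a joint passes its speed limit or range.

## Working session

There is one attempt and no reset: what is moved stays moved. The work goes in short steps, each a Python script; the robot and the scene stay as the last script left them, time stands still between calls to the robot, and variables do not carry over. Pictures are saved under pics/ and viewed, and the job is handed in when it is done.

```bash
mkdir -p pics; python3 - <<'E'
from cell import *
import cv2,numpy as np
print(observe())
for n in("scene","side","wrist"):
    m=camera_model(n); p,d=snapshot(n); print(n,{k:np.round(v,3).tolist() if k=='T' else v for k,v in m.items()})
    cv2.imwrite(f"pics/{n}0.png",p[:,:,::-1]); np.save(f"pics/{n}0.npy",d)
E
ls
```

```text
{'time_s': 0.0, 'joint_positions': array([-1.25442655e+00,  2.77156211e-01, -2.79283293e-02,  1.26801197e+00,
        1.98354274e-05,  1.46741145e+00]), 'qd': array([-0.00064699, -0.00113557,  0.00094671,  0.00028828,  0.00010891,
        0.00130562]), 'joint_efforts': array([ 7.26570161e-04, -4.45510447e+01,  2.95203871e+01,  1.63947267e-02,
       -1.56320652e-04, -9.74278066e-06]), 'tcp_pos': array([ 254.47498612, -570.00854241,  247.12291185]), 'ee_rot': array([ 0.59371393, -0.59268168,  0.38548654, -0.38422953]), 'contact_force': array([ 0.48631811,  0.27420015, -0.85663885]), 'wrist_torque': array([0.05329833, 0.00340835, 0.01135638]), 'grip_width': 0.9998810418397069}
scene {'fx': 377.08055147413205, 'fy': 377.08055147413205, 'cx': 251.31960601425692, 'cy': 195.05190549499267, 'T': [[-0.758, 0.47, -0.451, 125.197], [-0.652, -0.535, 0.538, 581.008], [0.011, 0.702, 0.712, 720.272], [0.0, 0.0, 0.0, 1.0]]}
side {'fx': 393.1047076652111, 'fy': 393.1047076652111, 'cx': 253.15454646887713, 'cy': 187.9917007284174, 'T': [[-0.825, 0.21, -0.525, 95.197], [-0.565, -0.29, 0.773, 720.378], [0.01, 0.934, 0.358, 384.158], [0.0, 0.0, 0.0, 1.0]]}
wrist {'fx': 280.3999364885077, 'fy': 280.3999364885077, 'cx': 256.50600955068273, 'cy': 191.96234712478463, 'T': [[0.407, 0.863, 0.298, 331.042], [-0.913, 0.386, 0.131, -536.791], [-0.002, -0.325, 0.946, 371.583], [0.0, 0.0, 0.0, 1.0]]}
pics
```

View pics/scene0.png

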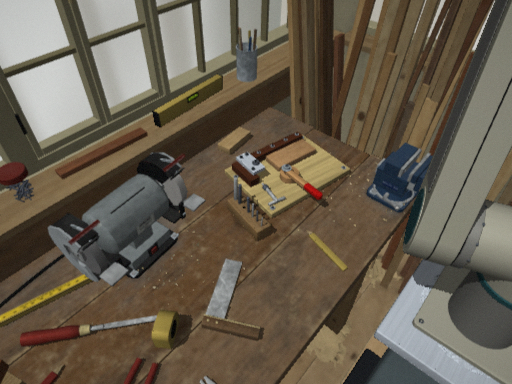

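View pics/side0.png

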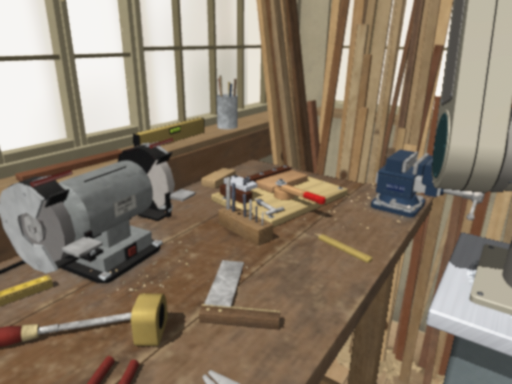

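View pics/wrist0.png

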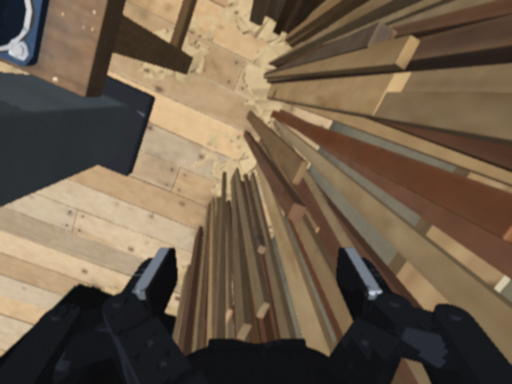

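Scene view: the jig is at about (290,172), the red lever tip at (313,193), the drill guide at (247,160) and the bit block at (248,215). I'll locate the jig roughly, then look from above with the wrist camera.

```bash
cat > h.py <<'E'
from cell import *
import cv2,numpy as np
from scipy.spatial.transform import Rotation as R
def ray(m,uv,z):
    u,v=uv; T=np.array(m['T']); d=T[:3,:3]@np.array([(u-m['cx'])/m['fx'],-(v-m['cy'])/m['fy'],-1]); o=T[:3,3]
    return o+d*(z-o[2])/d[2]
def down(yaw):  # tool z down, tool x at yaw
    c,s=np.cos(yaw),np.sin(yaw)
    q=R.from_matrix(np.array([[c,s,0],[s,-c,0],[0,0,-1]])).as_quat(); return [q[3],*q[:3]]
E
python3 - <<'E'
from h import *
m=camera_model("scene")
for uv,z in [((225,170),18),((300,122),18),((349,170),18),((272,213),18),((313,193),46)]: print(uv,ray(m,uv,z).round())
p=cv2.imread("pics/scene0.png")[110:250,200:370]
cv2.imwrite("pics/crop.png",cv2.resize(p,None,fx=4.5,fy=4,interpolation=cv2.INTER_CUBIC))
print(R.from_quat(np.roll(observe()['ee_rot'],-1)).as_matrix().round(2))
print(np.load("pics/scene0.npy")[150:200:10,260:330:15])
E
```

```text
(225, 170) [690.  24.  18.]
(300, 122) [ 669. -306.   18.]
(349, 170) [ 429. -206.   18.]
(272, 213) [491.  64.  18.]
(313, 193) [440. -37.  46.]
[[ 0.41 -0.    0.91]
 [-0.91  0.    0.41]
 [-0.   -1.    0.  ]]
[[1083.021   1096.0023  1094.9934  1094.5153  1124.3188 ]
 [1074.4042  1059.0027  1057.4856  1090.0343  1087.4761 ]
 [1008.36334 1058.764   1003.7912  1060.3173  1058.0127 ]
 [1028.2738  1028.8464  1008.8544  1033.2739  1027.4226 ]
 [ 999.8919  1003.98004 1004.0647   972.142   1027.9647 ]]
```

View pics/crop.png

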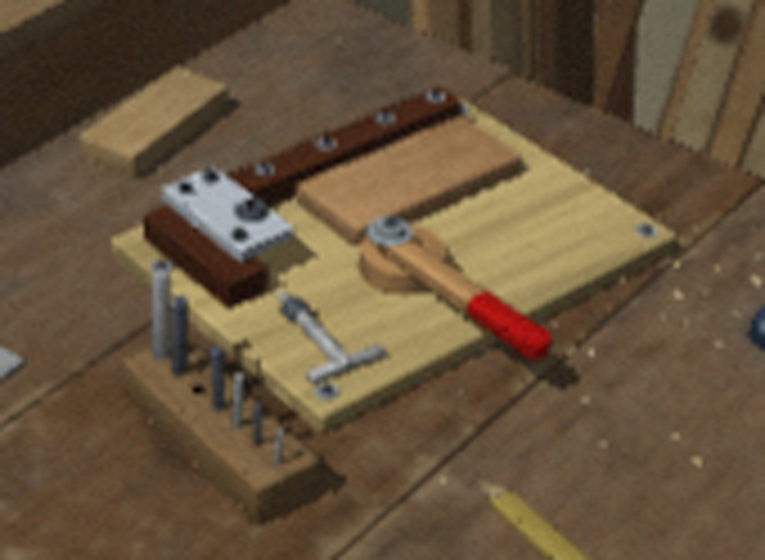

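```bash
cat >> h.py <<'E'
def down(yaw):  # tool y down, tool x at yaw
    c,s=np.cos(yaw),np.sin(yaw)
    q=R.from_matrix(np.array([[c,0,-s],[s,0,c],[0,-1,0]])).as_quat(); return [q[3],*q[:3]]
E
python3 - <<'E'
from h import *
for p in [(600,-90,380),(590,-100,350),(620,-110,320)]:
  for y in (-np.pi/2-.2,-np.pi/2,np.pi/2-.2): print(p,y,solve_ik(p,down(y)))
E
```

```text
(600, -90, 380) -1.7707963267948965 [-0.25540188  0.20789473  0.15873553  1.52163713  0.          3.08619077]
(600, -90, 380) -1.5707963267948966 [-0.25540188  0.20789473  0.15873553  1.52163713  0.          2.88619077]
(600, -90, 380) 1.3707963267948966 [-0.25540188  0.20789473  0.15873553  1.52163713  0.         -0.05540188]
(590, -100, 350) -1.7707963267948965 [-0.27589053  0.19536239  0.08210355  1.45753748  0.          3.06570212]
(590, -100, 350) -1.5707963267948966 [-0.27589053  0.19536239  0.08210355  1.45753748  0.          2.86570212]
(590, -100, 350) 1.3707963267948966 [-0.27589053  0.19536239  0.08210355  1.45753748  0.         -0.07589053]
(620, -110, 320) -1.7707963267948965 [-0.27820472  0.25866835  0.09988251  1.4120105   0.          3.06338793]
(620, -110, 320) -1.5707963267948966 [-0.27820472  0.25866835  0.09988251  1.4120105   0.          2.86338793]
(620, -110, 320) 1.3707963267948966 [-0.27820472  0.25866835  0.09988251  1.4120105   0.         -0.07820472]
```

```bash
python3 - <<'E'
from h import *
move_pose((490,-90,340),down(np.pi/2-.2)); set_gripper(0)
for i,p in enumerate([(490,-90,340)]):
    pause(.3)
    m=camera_model("wrist"); p,d=snapshot("wrist"); np.savez("pics/w1.npz",p=p,d=d,**{k:m[k] for k in m})
    cv2.imwrite("pics/w1.png",p[:,:,::-1]); cv2.imwrite("pics/w1b.png",cv2.resize(p[:,:,::-1],(800,600),interpolation=cv2.INTER_CUBIC))
o=observe();print(o['time_s'],o['tcp_pos'],o['contact_force'])
E
```

```text
3.225 [489.99489048 -89.98084694 339.99948813] [ 0.64373381 -0.53255776  0.35786921]
```

View pics/w1b.png

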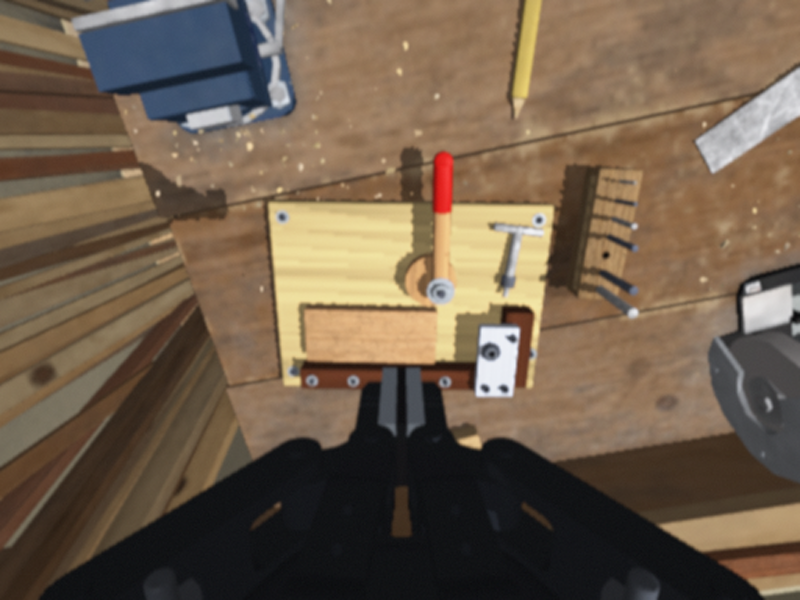

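The wrist view (800x600 scale) shows the base corners at about (268,203), (554,206) and (285,386). The bolt is at (440,291), the red grip at (444,183) and the board spans (305..437, 307..363). The chuck key is at (515,255). The board lies about 40 px short of the stop. Next I'll measure these points.

```bash
cat > meas.py <<'E'
from h import *
def masks(p):
    hsv=cv2.cvtColor(p,cv2.COLOR_RGB2HSV); h,s,v=[hsv[...,i].astype(int) for i in range(3)]
    red=((h<6)|(h>174))&(s>180)&(v>120)
    return hsv,red
def quad(m,mask,z):
    c=max(cv2.findContours(mask.astype(np.uint8),cv2.RETR_EXTERNAL,cv2.CHAIN_APPROX_NONE)[0],key=cv2.contourArea)[:,0,:].astype(float)
    return np.array([ray(m,q,z)[:2] for q in c],np.float32)
E
python3 - <<'E'
from meas import *
f=np.load("pics/w1.npz"); p=f['p']; m={k:f[k] for k in('fx','fy','cx','cy','T')}
hsv,red=masks(p)
S=1.5625
for n,uv in [('base',(350,250)),('base2',(300,230)),('board',(370,335)),('board2',(330,345)),('cam',(415,280)),('bench',(330,180)),('leverwood',(441,240)),('fence',(330,375))]:
    u,v=int(uv[0]/S),int(uv[1]/S); print(n,hsv[v-1:v+2,u-1:u+2].reshape(-1,3).mean(0).round())
g=quad(m,red,54.5); r=cv2.minAreaRect(g); print('grip',r)
for n,uv,z in [('TL',(268,203),18),('TR',(554,206),18),('BL',(285,386),18),('bolt',(440,291),65),('bush',(491,352),61)]: print(n,ray(m,(uv[0]/S,uv[1]/S),z).round(1))
E
```

```text
base [ 23.  91. 232.]
base2 [ 22.  94. 228.]
board [ 16. 109. 223.]
board2 [ 16. 109. 214.]
cam [ 15. 122. 208.]
bench [ 15.  88. 138.]
leverwood [ 17. 119. 227.]
fence [  9. 163. 109.]
grip ((442.31329345703125, -42.768821716308594), (17.188873291015625, 52.17679214477539), 79.87440490722656)
TL [ 430.8 -214.4   18. ]
TR [490.7  65.8  18. ]
BL [ 634.1 -256.5   18. ]
bolt [540.6 -62.8  65. ]
bush [616.2 -23.1  61. ]
```

```bash
cat >> meas.py <<'E'
def line(pts):
    vx,vy,x,y=cv2.fitLine(np.float32(pts),cv2.DIST_HUBER,0,.1,.1).ravel(); return np.array([vx,vy]),np.array([x,y])
def inter(a,b):
    t=np.linalg.solve(np.c_[a[0],-b[0]],b[1]-a[1]); return a[1]+t[0]*a[0]
E
python3 - <<'E'
from meas import *
f=np.load("pics/w1.npz"); p=f['p']; m={k:f[k] for k in('fx','fy','cx','cy','T')}
hsv,red=masks(p); h,s,v=[hsv[...,i].astype(int) for i in range(3)]
base=((h>=19)&(h<=27)&(v>120)&(s>60)).astype(np.uint8)
base[:120]=0;base[255:]=0;base[:,:165]=0;base[:,362:]=0
# left edge: per row first; right: last; top: per column first
L=[];Rr=[];T=[]
for r in range(140,235):
    c=np.flatnonzero(base[r]); 
    L.append((c[0]-.5,r)); Rr.append((c[-1]+.5,r)) if r<195 else 0
for c in list(range(180,255))+list(range(295,345)):
    r=np.flatnonzero(base[:,c]); T.append((c,r[0]-.5))
W=lambda q:[ray(m,a,18)[:2] for a in q]
l,rr,t=[line(W(q)) for q in(L,Rr,T)]
for a in(l,rr,t): print(np.degrees(np.arctan2(a[0][1],a[0][0])))
TL,TR=inter(l,t),inter(rr,t); print(TL,TR,np.linalg.norm(TR-TL))
phi0=-np.arctan2((TR-TL)[0],(TR-TL)[1]); print('phi',phi0)
ex=np.array([np.cos(phi0),np.sin(phi0)]);ey=np.array([-ex[1],ex[0]])
J=(TL+TR)/2+105*ex; print('J base',J)
S=1.5625
bolt=ray(m,(440/S,291/S),65)[:2]; bush=ray(m,(491/S,352/S),61)[:2]
for q,n in((bolt,'bolt'),(bush,'bush')): print(n,(q-J)@ex,(q-J)@ey)
# board by hue
b=((h>=13)&(h<=18)&(s>85)&(v>170)).astype(np.uint8); b[:,:185]=0;b[:,283:]=0;b[:190]=0;b[236:]=0
b=cv2.morphologyEx(b,cv2.MORPH_OPEN,np.ones((3,3)))
g=quad(m,b,36); (c,sz,an)=cv2.minAreaRect(g); c=np.array(c)
print('board',(c-J)@ex,(c-J)@ey,sz,an, np.degrees(phi0))
print('board ext x',((g-J)@ex).min(),((g-J)@ex).max(),'y',((g-J)@ey).min(),((g-J)@ey).max())
c=np.array(cv2.minAreaRect(quad(m,red,54.5))[0]); print('grip',(c-J)@ex,(c-J)@ey)
o=p[:,:,::-1].copy(); o[b>0]=(255,0,255); cv2.imwrite("pics/mb.png",cv2.resize(o[100:280,150:400],None,fx=3,fy=3,interpolation=0))
E
```

```text
-12.101145
-12.227297
78.02836
[ 428.0159 -215.6554] [487.89548  66.74314] 288.67715
phi -0.20894453
J base [560.672   -96.23602]
bolt -26.60845794217193 28.542986079228598
bush 39.1395276294968 83.08560370530525
board 33.630285743187414 -40.83593340395237 (138.73751831054688, 59.57455062866211) 77.20726013183594 -11.971639
board ext x 3.7621853 64.28949 y -110.58685 28.155546
grip -126.87501527206405 27.753459962778834
```

View pics/mb.png

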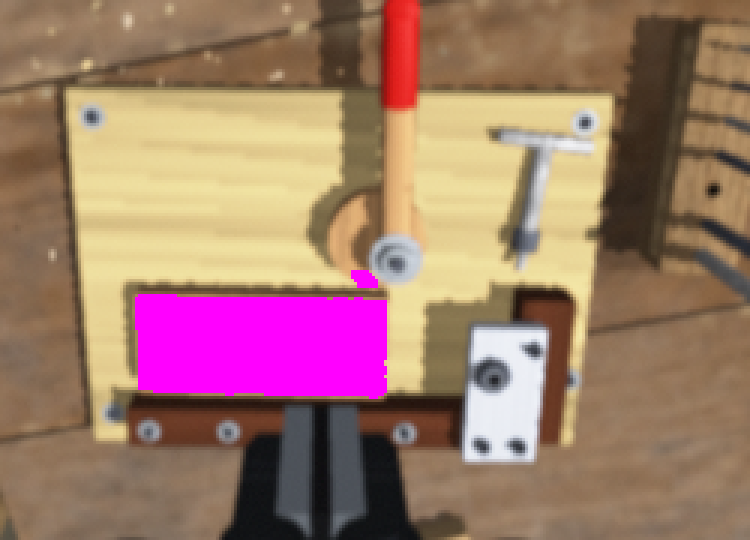

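```bash
cat >> h.py <<'E'
PHI=-0.211
ex=np.array([np.cos(PHI),np.sin(PHI)]);ey=np.array([-ex[1],ex[0]])
J=np.array([560.67,-96.24])-1.2*ex-1.0*ey
def W(x,y,z): return [*(J+x*ex+y*ey),z]
def cloud(m,d):
    v,u=np.indices(d.shape); c=np.stack([(u-m['cx'])/m['fx']*d,-(v-m['cy'])/m['fy']*d,-d],-1)
    T=np.array(m['T']); return c@T[:3,:3].T+T[:3,3]
def jf(P): q=np.asarray(P)[...,:2]-J; return np.stack([q@ex,q@ey],-1)
E
python3 - <<'E'
from h import *
f=np.load("pics/w1.npz"); m={k:f[k] for k in('fx','fy','cx','cy','T')}; d=f['d']
P=cloud(m,d)[d>0]; P=P[(P[:,2]>60)&(P[:,2]<330)]
for P in (P,): 
  k=(P[:,1]<-180); q=P[k]; print(len(q), q[np.argsort(-q[:,1])[:5]].round() if len(q) else '')
m=camera_model("scene"); d=np.load("pics/scene0.npy"); P=cloud(m,d)[d>0]; q=P[(P[:,2]>80)&(P[:,2]<500)&(P[:,0]>380)&(P[:,0]<760)&(P[:,1]<-150)]
print(len(q), q[np.argsort(-q[:,1])[:300:40]].round())
for p in [(-30,-48),(-30,-140),(40,-140),(-135,50)]: print(W(*p,40),solve_ik(W(*p,40),down(PHI+np.pi/2)))
E
```

```text
9261 [[ 319. -180.  127.]
 [ 325. -180.  126.]
 [ 294. -180.  127.]
 [ 315. -180.  127.]
 [ 337. -180.   93.]]
8890 [[ 739. -428.   81.]
 [ 759. -433.  197.]
 [ 752. -435.  169.]
 [ 759. -437.  208.]
 [ 739. -442.  104.]
 [ 744. -448.  132.]
 [ 741. -454.  113.]
 [ 740. -460.  108.]]
[np.float64(519.8995011736527), np.float64(-137.61881614366004), 40] [-0.37898923  0.32317152 -0.45319215  0.79443266  0.         -0.16798923]
[np.float64(500.63122114780793), np.float64(-227.5784370012739), 40] [-0.54421673  0.34107314 -0.42643439  0.8032888   0.         -0.33321673]
[np.float64(569.078758756862), np.float64(-242.2390848470253), 40] [-0.50691314  0.4416317  -0.2693572   0.85980742  0.         -0.29591314]
[np.float64(437.7531017441237), np.float64(-19.801291722357284), 40] [-0.19293269  0.17147849 -0.66300283  0.736315    0.          0.01806731]
```

Lumber and vise are clear of the planned path. First I'll nudge the board flush to the fence, then push its end.

```bash
python3 - <<'E'
from h import *
q=down(PHI+np.pi/2)
move_pose(W(-32,-50,120),q)
print('dn',move_straight(W(-32,-50,40),max_speed=80,contact_N=6))
print('fence',move_straight(W(6,-50,40),max_speed=40,contact_N=5), jf(observe()['tcp_pos']),observe()['contact_force'])
move_straight(W(-32,-50,40),max_speed=100)
move_straight(W(-32,-140,40),max_speed=150)
move_straight(W(38,-140,40),max_speed=150)
o=observe();print(o['time_s'],o['tcp_pos'],jf(o['tcp_pos']),o['contact_force'])
p,d=snapshot("scene"); cv2.imwrite("pics/s2.png",cv2.resize(p[110:250,200:370,::-1],None,fx=4.5,fy=4,interpolation=cv2.INTER_CUBIC))
m=camera_model("wrist");p,d=snapshot("wrist"); cv2.imwrite("pics/w2.png",p[:,:,::-1])
E
```

```text
dn False
fence True [  0.94562274 -49.74421486] [-0.0602907   1.49347427 -0.65372009]
7.9167 [ 566.38671432 -240.75224809   39.56954596] [  37.05625996 -139.1099543 ] [0.48616107 0.44385217 0.17252554]
```

View pics/s2.png

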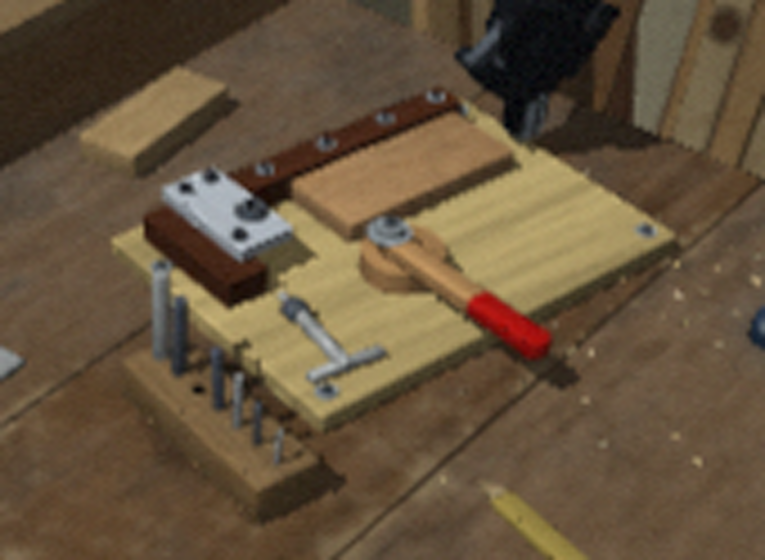

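View pics/w2.png

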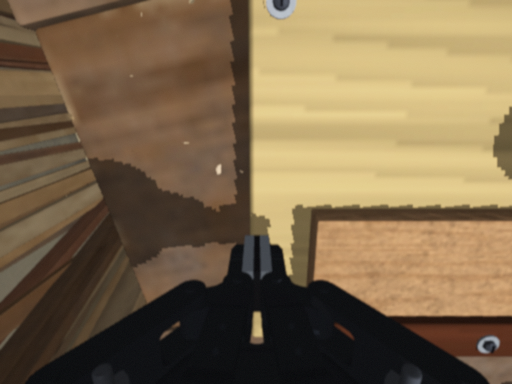

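The board now sits against the fence, with the finger clear of its free end. Next is the end push.

```bash
python3 - <<'E'
from h import *
print('c1',move_straight(W(38,-70,40),max_speed=40,contact_N=12), jf(observe()['tcp_pos']),observe()['contact_force'])
print('c2',move_straight(W(38,-44,40),max_speed=20,contact_N=7), jf(observe()['tcp_pos']),observe()['contact_force'])
pause(.4); o=observe();print(o['time_s'],jf(o['tcp_pos']),o['contact_force'])
p,d=snapshot("scene"); cv2.imwrite("pics/s3.png",cv2.resize(p[110:250,200:370,::-1],None,fx=4.5,fy=4,interpolation=cv2.INTER_CUBIC))
E
```

```text
c1 False [ 38.00589207 -70.02532833] [ 0.19298454 -0.86140107  0.354519  ]
c2 True [ 37.91220459 -51.95477086] [ 0.03118827 -1.74352468  1.14872622]
11.25 [ 36.96440421 -52.01262343] [-0.29154315 -1.16449823 -0.07568287]
```

View pics/s3.png

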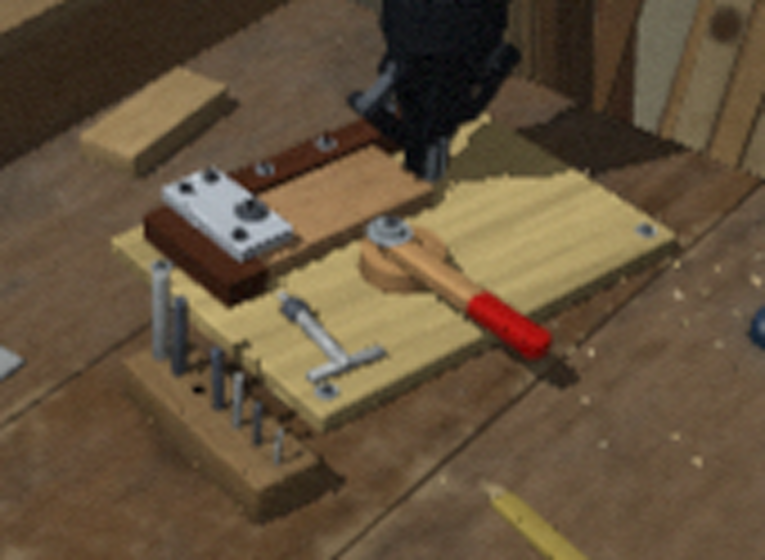

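The board runs under the guide and looks home. I'll confirm with a second firm press, then look from above.

```bash
python3 - <<'E'
from h import *
y0=jf(observe()['tcp_pos'])[1]
print('c',move_straight(W(38,-42,40),max_speed=15,contact_N=11), jf(observe()['tcp_pos']),observe()['contact_force'])
pause(.3); print(jf(observe()['tcp_pos']))
move_straight(W(38,-75,40),max_speed=100); move_straight(W(38,-75,110),max_speed=200)
move_pose((490,-90,340),down(np.pi/2-.2)); pause(.2)
m=camera_model("wrist"); p,d=snapshot("wrist"); np.savez("pics/w4.npz",p=p,d=d,**{k:m[k] for k in m})
cv2.imwrite("pics/w4.png",cv2.resize(p[100:280,150:400,::-1],None,fx=3,fy=3,interpolation=cv2.INTER_CUBIC)); print(observe()['time_s'])
E
```

```text
c True [ 36.78409434 -51.91926719] [-0.37454381 -1.24640809  1.64646431]
[ 36.5084338 -51.9775917]
14.15
```

View pics/w4.png

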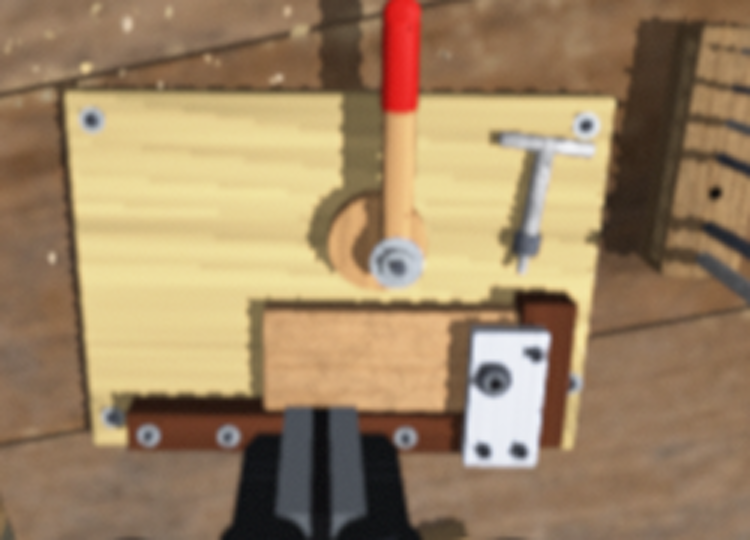

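Both presses (7 N and 11 N) stopped at the same point, and the picture shows the end at the stop face, crop about (520,310). The lever is at about 0.01 rad. Next I'll swing it with the fingertip from the +y side, keeping beyond the chuck key at r = 105 mm.

```bash
cat >> h.py <<'E'
def L(th,back,r=105,z=48):
    u=np.array([-np.cos(th),-np.sin(th)]);t=np.array([np.sin(th),-np.cos(th)])
    q=np.array([-24.2,30])+r*u-back*t; return W(q[0],q[1],z),down(PHI+np.pi/2+th)
def th_of(back):
    q=jf(observe()['tcp_pos'])-np.array([-24.2,30]); d=np.hypot(*q); a=np.arctan2(-q[1],-q[0]); return a+np.arcsin(back/d)
def ft(th):
    f=observe()['contact_force'][:2]; t=np.sin(th)*ex-np.cos(th)*ey; return round(float(f@t),1)
E
python3 - <<'E'
from h import *
p,q=L(0,36); 
move_pose([p[0],p[1],130],q); print('dn',move_straight(p,max_speed=100,contact_N=6))
for th in np.arange(0,1.31,.13):
    p,q=L(th,21); c=move_straight(p,q,max_speed=80,contact_N=25)
    print(round(th,2),c,ft(th),end='; ')
    if c: break
o=observe();print(o['time_s'],th_of(21))
p,d=snapshot("scene"); cv2.imwrite("pics/s5.png",cv2.resize(p[110:250,200:370,::-1],None,fx=4.5,fy=4,interpolation=cv2.INTER_CUBIC))
E
```

```text
dn False
0.0 False 0.0; 0.13 False -0.2; 0.26 False -0.1; 0.39 False 0.8; 0.52 False 0.2; 0.65 False -0.3; 0.78 False -0.8; 0.91 False -0.5; 1.04 False -0.0; 1.17 False -0.5; 1.3 False 0.2; 19.6167 1.2968438670425126
```

View pics/s5.png

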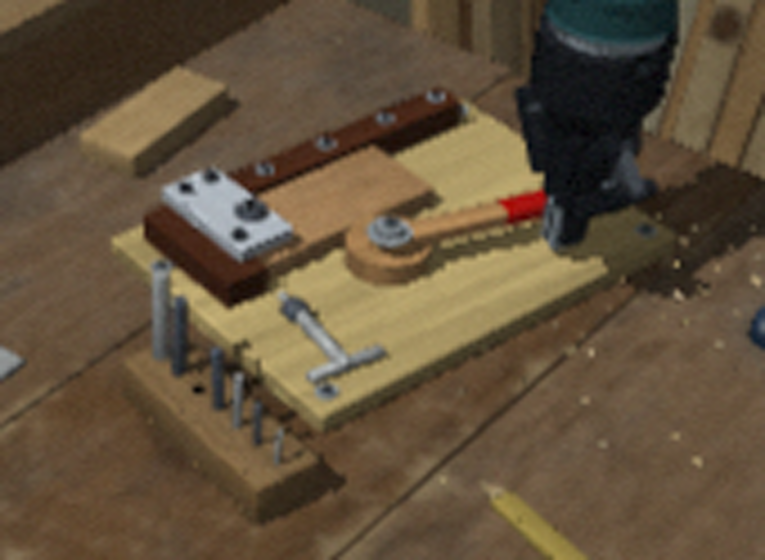

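The lever has followed the finger to about 1.3 rad with almost no force, and the board and chuck key look unchanged. Now the tightening, in small steps.

```bash
python3 - <<'E'
from h import *
for th in [1.4,1.46,1.5,1.53,1.56,1.59,1.62,1.65,1.68]:
    p,q=L(th,21); c=move_straight(p,q,max_speed=40,contact_N=30); f0=ft(th); pause(.15)
    f=ft(th); print(round(th,2),c,f0,f,round(th_of(21),3))
    if c or f<-14: break
print(observe()['time_s'],observe()['contact_force'])
p,d=snapshot("scene"); cv2.imwrite("pics/s6.png",cv2.resize(p[110:250,200:370,::-1],None,fx=4.5,fy=4,interpolation=cv2.INTER_CUBIC))
E
```

```text
1.4 False 1.0 -0.5 1.397
1.46 False 0.6 -0.2 1.459
1.5 False 0.6 0.4 1.5
1.53 False -2.3 -3.4 1.523
1.56 False -5.4 -4.8 1.545
1.59 False -7.4 -6.9 1.566
1.62 False -8.6 -8.8 1.588
1.65 False -11.4 -13.3 1.604
1.68 False -14.1 -14.0 1.625
23.5 [-13.89754445   1.35099004  10.12659693]
```

View pics/s6.png

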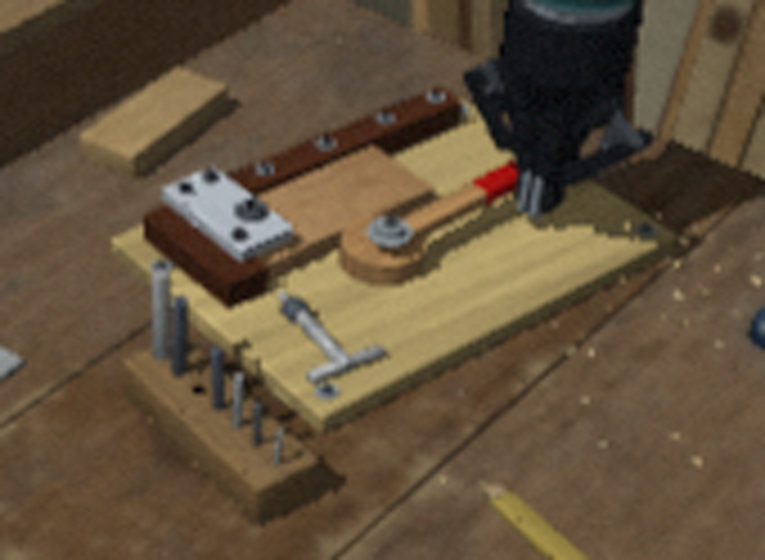

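The push force rose steadily to 14 N at about 1.62 rad, so the cam is tight. Next I back off and check.

```bash
python3 - <<'E'
from h import *
p,q=L(1.62,45); move_straight(p,q,max_speed=60)
p[2]=130; move_straight(p,max_speed=150)
move_pose((490,-90,340),down(np.pi/2-.2)); pause(.2)
m=camera_model("wrist"); p,d=snapshot("wrist"); np.savez("pics/w7.npz",p=p,d=d,**{k:m[k] for k in m})
cv2.imwrite("pics/w7.png",cv2.resize(p[100:280,150:400,::-1],None,fx=3,fy=3,interpolation=cv2.INTER_CUBIC)); print(observe()['time_s'],observe()['contact_force'])
from meas import *
hsv,red=masks(p); c=jf(np.array(cv2.minAreaRect(quad(m,red,54.5))[0])); 
print('grip',c,'theta',np.arctan2(30-c[1],-24.2-c[0]))
h,s,v=[hsv[...,i].astype(int) for i in range(3)]
b=((h>=13)&(h<=18)&(s>85)&(v>150)).astype(np.uint8); b[:,:230]=0;b[:,297:]=0;b[:202]=0;b[237:]=0
g=jf(quad(m,b,36)); print('board ext',g.min(0),g.max(0))
E
```

```text
26.7 [ 0.02410697  0.59138465 -0.75829962]
grip [-21.02161854 -70.9259566 ] theta 1.6022781324831836
board ext [  9.83617882 -39.78528703] [70.67968438 60.04441258]
```

View pics/w7.png

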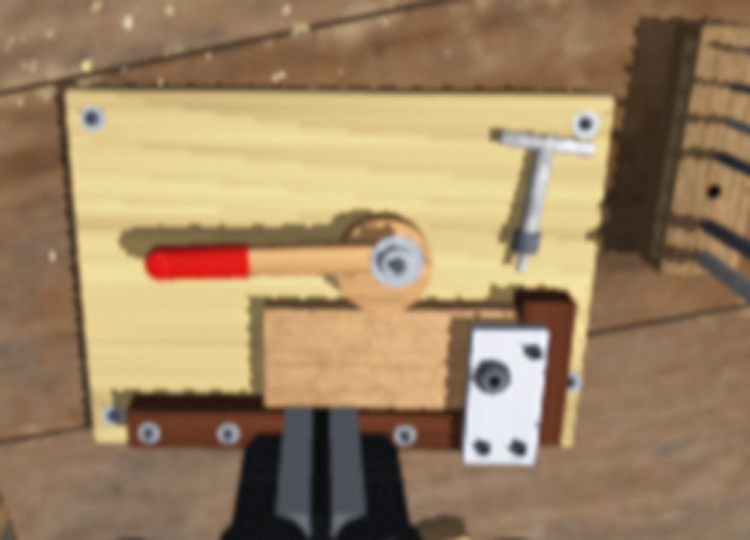

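The board's edges measure x 9.8 to 70.7 and its free end is at y -39.8, so it is flush and home. The lever stayed at about 1.60 rad after release, and the chuck key and bit block have not moved. Handing in.

```bash
python3 -c "
from cell import *
sign_off()"
```

```text
the job is handed in; nothing more can be done
```

The board is home against the end stop and flush to the fence, the cam is locked on it, and I handed the job in after about 27 s of robot time.

**What I did:** With the gripper shut as a single poker, I nudged the board against the fence, then pushed its free end about 70 mm to the stop. Presses of 7 N and 11 N stopped at the same point. I then swung the lever round from behind; the push force at the grip rose to 14 N at about 1.62 rad. Finally I backed the finger off and raised the arm clear.

**Last checks, from the wrist camera after release:**

| Check | Measured | Wanted |
|---|---|---|
| Board free end, jig y | -39.8 mm | -40 mm |
| Board edges, jig x | 9.8 and 70.7 mm | 10 and 70 mm |
| Lever angle after release | about 1.60 rad | near 1.6 rad |

- **Bystanders:** The chuck key and the bit block look unmoved in the pictures. The arm never went near the try square, but I did not check it afterwards.
- **Cam force:** I could not measure how hard the cam presses on the board. I judge it well over 10 N from the lever torque and from the lever staying put.
- **Disagreement:** The jig's position from its base outline differed by 1 to 3 mm from the bolt and bush sightings, so I used a compromise between them.

No check failed.

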